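# Open the sliding filter cover of the bench dust collector

## Task

Open the dust collector on the leather bench: press the snap tab all the way in with a fingertip, then push the released cover by its thumb ledge back off its seat, until the filter well is completely uncovered and the cover lies flat on the rest deck behind it. Only press and push: do not lift the cover, and leave the jar, spool and mallet where they are.

Things in the scene. Friction and masses are not known exactly. Their poses are not given: they have to be found in the camera images.
- collector: Fixed low grey box, 310 (x) x 150 (y) x 80 mm high; origin at the centre of its underside, x from the snap-tab end to the hose-port end, z up. Its flat top, the deck, is at z = 80 mm. Along x on it: snap tab (pad centre x = -115 mm), cover on its seat over the filter well, empty rest deck (x 12 to 147 mm), end stop 8.5 mm high. Place and yaw differ each time.
- tab (a joint): Snap tab, sliding straight down into the deck: 0 m = out, 0.009 m = fully in (end stop); starts at 0 to 0.0015. It yields at about 4 N, has no return spring and stays where it is pressed. Out, its hook stands in a window of the cover and blocks it; the hook is clear below the cover from about 0.006 m.
- tab_top (a point): Centre of the top face of the snap tab's ribbed grey press pad, 30 (collector x) x 34 (collector y) mm; 14 mm above the deck when out, 5 mm when fully in. Moves with the tab.
- cover: Loose off-white sliding cover, about 0.12 kg, plate 106 (x) x 110 (y) x 5 mm, origin at the centre of its underside, axes parallel to the collector's. Closed, it lies on the deck with its origin at collector x = -30 mm, y = 0. It slides to collector +x by at most 114 mm, to the end stop (origin at x = 84 mm); the well is fully uncovered from x = 65 mm on.
- ledge (a point): Middle of the top edge of the cover's thumb ledge: an upright face 70 mm wide (y) and 14 mm high above the plate, looking to -x, at cover x = 10 mm, top at cover z = 19 mm; behind it a ramp falls to +x. In front of it the plate is flat for 63 mm (24 x 12 mm window with the hook at cover x = -42 mm). Pushing the face to collector +x slides the released cover (1 to 2 N).
- well (a point): Centre of the filter well's mouth, at deck height, collector x = -23 mm. Well: 70 (x) x 90 (y) mm, pleated paper filter inside. Kerbs 8.5 mm high guide the cover's sides all the way to the end stop (2 mm play a side). Over the seat only (collector x -83 to 27 mm) they carry lips, top 11.5 mm above the deck, reaching 3 mm over the cover's edges (104 mm between the lips): there it can only slide.
- jar: Bystander: jar, 52 mm diameter, 75 mm high, standing about 150 mm to one side of the collector's centre line; origin at the centre of its underside.
- spool: Bystander: thread spool, 54 mm diameter, 64 mm high, standing on the other side of the collector; origin at the centre of its underside.
- mallet: Bystander: mallet lying on the bench, head 52 mm diameter x 90 mm, handle 24 mm thick and 190 mm long, beyond the jar or spool on the collector's -y side; origin on the bench under the handle, x from handle to head (head at x = 75 mm).
Mind the look-alikes: they are no part of the job. What is meant by the cover is not orange or pink, and is the larger of those in its own colour.

How it is judged:
By the outcome, as a careful person would: the job done as asked, in the order asked, and still so for the second after the job is handed in, with the robot touching nothing.
It also fails if it takes over 38 s, if anything falls off the work surface, if the arm or the gripper's body presses on something with over 40 N, if the wrist force passes 120 N, or if a joint passes its speed limit or range.

## Robot

A 6-joint arm with a two-finger parallel gripper is mounted at the origin on the work surface. World frame = base frame: x ahead of the robot, y to its left, z up, the work surface at z = 0. Lengths are in mm, angles in rad, forces in N, time in s.
With the tool pointing down it reaches from about 275 to 750 mm from the base axis. Payload 10.2 kg.
Tool frame: the origin (TCP) lies at the very end of the fingers, on their centre line; the grasp point (between the pads) lies ctrl.grip_depth behind it (ctrl.grip_depth is the distance from the TCP to the grasp point, in mm); z points along the fingers, y is the direction in which the jaws open and shut (so a half turn about z gives the same grasp; the last joint's range is limited). The gripper opens to 85 mm and grips with 20 to 120 N. Pads are 22 mm wide; open, the fingers measure 114 mm over their backs; the gripper's body (76 mm by 85 mm) begins 54 mm behind the grasp point. The pads swing forward as they close: fully open they stand 13 mm farther back than shut.
Start: joints at [1.014, 0.313, 1.498, -0, 1.331, -0.223], TCP at [172.022, 496.024, 231.294] pointing down, gripper open.
Joint ranges: [-2.94, 2.94], [-0.97, 2.17], [0.19, 2.56], [-1.23, 4.37], [0.02, 3.11], [-2.88, 2.88]. Speed limits (rad/s): [2.39, 2.39, 3.01, 3.14, 3.14, 3.14].

## Interface

Orientations are given as a unit quaternion [w, x, y, z].
In Python, from rig import telemetry, eyes, ctrl, nets gives the robot as it stands. The module is installed in compiled form; this text tells all that it offers.
- The arm moves only by the tool drive_tool, never from a script. Its argument "series" is text: rows parted by semicolons, each of 7 numbers parted by spaces: the shift along the tool's x, y, z normalised to -1 to 1, where 1 is 0.12 m, then the turn, a rotation vector about the tool's x, y, z normalised to -1 to 1, where 1 is 0.5 rad, then the opening, from 0 (shut) to 1 (fully open). In form: tx ty tz wx wy wz hand; .... A call has 1 to 20 rows; each row is the pose to reach, as a shift and turn from the pose measured when the call began, along the tool's axes at that moment; what a row does not reach only later rows make up. A row lasts 1/10 s, in which the tool goes at most 50 mm and 8.59 degrees, less where a joint would pass 70% of its speed; a pose out of reach is approached as far as the arm can. A call with a number of a shift or a turn outside -1 to 1 is refused whole. A call with a gripper value outside its range is refused whole. The fingers move at their own pace and stop on an object; "newtons" is the grip in N (left out, the last holds). Time passes only in rows, so rows that repeat a pose let the fingers close. It gives the time, the measured TCP pose, the force and the opening at its end, in the units of the state.
- telemetry.sense(): the state, without advancing time (a new reading comes with each control period).
- eyes.capture(name): name is "side" or "top"; returns a dict with "frame" (420x560x3 uint8, red, green, blue), "fx", "fy", "cx", "cy" (pixels), "view" (4x4, takes a point from world to camera coordinates). Camera axes: x right, y up, looking along -z (the intrinsics and any distortion apply to the point x, -y, -z); pixel columns grow to the right and rows downward; lengths in mm; the calibration is good to about 2 mm. A picture is of the moment at which its call begins. There is no depth.
- ctrl.finish_job(): hands the job in, once; it reports no verdict.
Trained networks look in a picture, given as the dict that the camera call returned (one of the last four; its "shot" number tells which), for a name from the list of things; names that differ only in an ending like _2 or _b are one class to them, and where a whole thing is asked for, a point or a joint stands for the part that bears it (a point fixed in the world has none). Each returns a list of dicts, best first, with "confidence" (0 to 1); they miss things now and then, are a little off and sometimes report something else, mostly with a low value. They report only what shows in the picture. A call takes as long as a camera call. They do not tell look-alikes from the thing itself.
- nets.spot_in(name, picture): "rect" ([left, top, right, bottom] in pixels, round what is visible of it).
The state is a dict: "time_s": time; "joints": joint angles; "dq": joint speeds; "tau": joint torques, N m; "eef_pos": TCP position; "ee_rot": TCP orientation; "force": force on the tool from outside, world axes, zero at the start; "wrist_torque": the same for the moment, N m; "grip_width": opening from 0.0 (shut) to 1.0 (fully open).
Only numpy, scipy, OpenCV 4.12 (cv2) and the standard library are available. Lean on these libraries where they do the work, as an engineer would, in place of code of your own. Each camera call takes 0.05 s, during which the arm holds its last target. There are 200 camera calls.

## Working session

There is one attempt and no reset: what is moved stays moved. The work goes in short steps, Python scripts to look and compute and a tool call to move; the robot and the scene stay as the last step left them, time stands still between calls to the robot, and variables do not carry over. Pictures are saved under pics/ and viewed, about 8 in all and at most 12, crops included, and the job is handed in when it is done.

Besides the shell and the picture viewer there is one more tool, called after "Request:" in YAML: its name, and indented under it one key for each argument. drive_tool: Moves the arm, as the interface text tells. Scaled input: -1 to 1 covers 0.12 m each way for a shift and 0.5 rad each way for a turn. Its arguments: {"type":"object","properties":{"series":{"type":"string"},"newtons":{"type":"number"}},"required":["series"]}

```bash
mkdir -p pics; cat > h.py <<'E'
import numpy as np, cv2
from rig import telemetry, eyes, ctrl, nets
def save(im,n,s=1.4): cv2.imwrite(f'pics/{n}.png',cv2.resize(im[:,:,::-1],None,fx=s,fy=s,interpolation=cv2.INTER_CUBIC))
def proj(p,c):
    q=c['view']@np.append(p,1.); return np.array([c['fx']*q[0]/-q[2]+c['cx'],c['fy']*-q[1]/-q[2]+c['cy']])
def back(uv,c,z):
    d=np.array([(uv[0]-c['cx'])/c['fx'],-(uv[1]-c['cy'])/c['fy'],-1.]); V=np.array(c['view']);R=V[:3,:3]
    o=-R.T@V[:3,3]; d=R.T@d; return o+d*(z-o[2])/d[2]
E
python3 - <<'E'
from h import *
for n in('top','side'):
    c=eyes.capture(n); save(c['frame'],n+'0')
    print(n,[k for k in c],c['fx'],c['cx'],c['cy'],np.round(c['view'],3).tolist())
    for k in('collector','cover','tab','ledge','jar','spool','mallet'):
        for r in nets.spot_in(k,c): print(k,np.round(r['rect']),round(r['confidence'],2))
print(telemetry.sense())
E
```

```text
top ['frame', 'fx', 'fy', 'cx', 'cy', 'view', 'shot'] 446.04380133315414 276.88496687217116 210.5165565760538 [[0.023, -1.0, 0.007, -15.598], [0.981, 0.024, 0.193, -559.541], [-0.193, 0.002, 0.981, -952.483], [0.0, 0.0, 0.0, 1.0]]
collector [267. 114. 380. 265.] 0.77
collector [366. 210. 399. 235.] 0.72
cover [186. 153. 231. 192.] 0.92
cover [274. 288. 320. 339.] 0.91
cover [189. 227. 247. 281.] 0.75
cover [288. 172. 351. 234.] 0.6
tab [295. 216. 316. 244.] 0.5
tab [289. 171. 352. 231.] 0.49
ledge [278. 290. 322. 334.] 0.77
ledge [189. 151. 234. 191.] 0.72
ledge [189. 224. 249. 284.] 0.64
ledge [288. 169. 350. 231.] 0.59
jar [248. 163. 271. 191.] 0.66
jar [266. 118. 380. 268.] 0.28
spool [367. 208. 399. 238.] 0.76
mallet [400. 204. 454. 305.] 0.98
side ['frame', 'fx', 'fy', 'cx', 'cy', 'view', 'shot'] 399.0377272840996 283.4835498322266 211.79376952379585 [[-0.994, -0.106, 0.001, 540.566], [0.059, -0.544, 0.837, -127.729], [-0.088, 0.832, 0.547, -885.595], [0.0, 0.0, 0.0, 1.0]]
cover [284. 275. 347. 319.] 0.81
cover [192. 278. 244. 319.] 0.71
cover [248. 186. 305. 214.] 0.68
cover [3
[... 309 characters left out ...]
0.9
{'time_s': 0.8, 'joints': array([ 1.01356980e+00,  3.12854545e-01,  1.49773361e+00, -2.22066459e-05,
        1.33102130e+00, -2.23414986e-01]), 'dq': array([ 4.18082244e-04, -1.21584671e-03, -1.99932250e-04, -1.27759386e-03,
        4.09785738e-04, -3.58071244e-05]), 'tau': array([-1.06687396e-03, -4.12135005e+01, -2.59895271e+01, -1.83800103e-04,
        3.42795474e-04,  2.62868895e-05]), 'eef_pos': array([172.03072671, 495.99898262, 231.30478001]), 'ee_rot': array([ 6.77755295e-06,  1.66129320e-01,  9.86103975e-01, -1.18739411e-05]), 'force': array([-0.72276638,  0.53284579,  0.30770102]), 'wrist_torque': array([ 0.02612451,  0.02081933, -0.02010636]), 'grip_width': 0.9993787368091891}
```

View pics/top0.png

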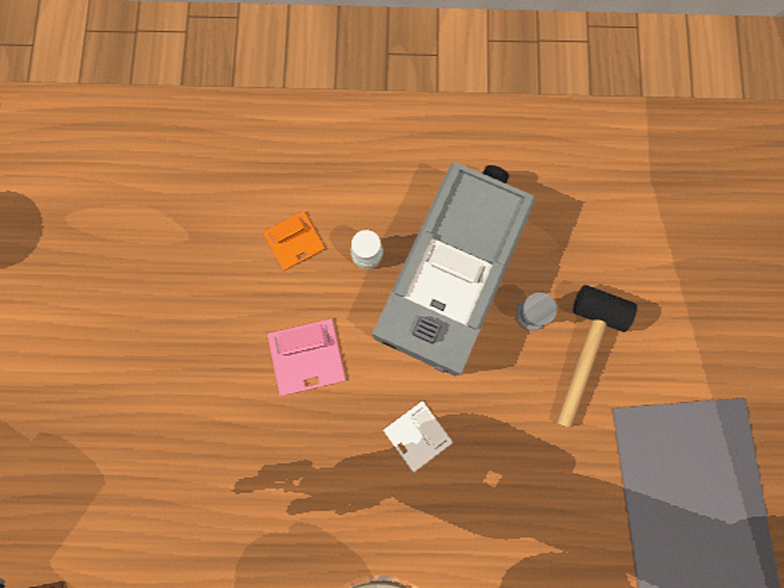

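View pics/side0.png

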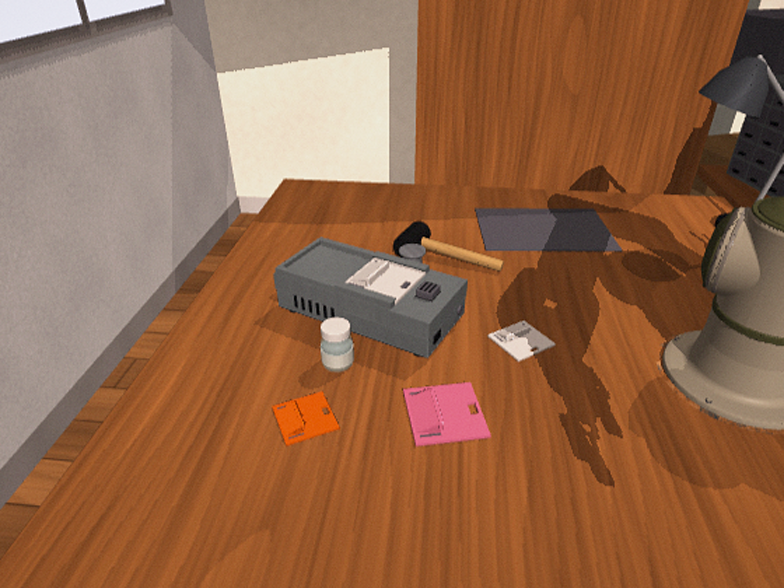

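```bash
python3 - <<'E'
from h import *
im=cv2.imread('pics/top0.png')
c=eyes.capture('top'); np.save('top.npy',c,allow_pickle=True)
f=c['frame']; save(f[110:275,255:405],'crop1',3.6)
s=eyes.capture('side'); np.save('side.npy',s,allow_pickle=True)
# initial corners z=80
px=[(374,335),(462,371),(533,198),(454,164)]
P=np.array([back(np.array(p)/1.4,c,80)[:2] for p in px]); print(P.round(1), np.linalg.norm(np.diff(P,axis=0),axis=1))
save(s['frame'][160:260,185:345],'crop2',5)
E
```

```text
[[ 490.6   17.2]
 [ 438.2 -119.3]
 [ 720.3 -234.7]
 [ 775.7 -106.3]] [146.26415242 304.83419142 139.82750291]
```

View pics/crop1.png

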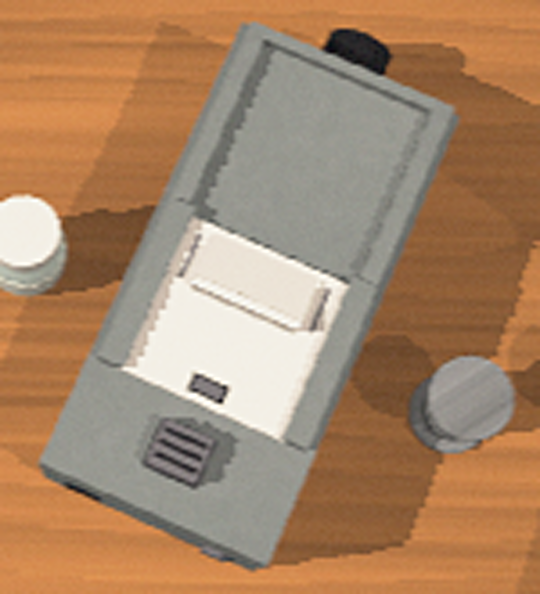

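View pics/crop2.png

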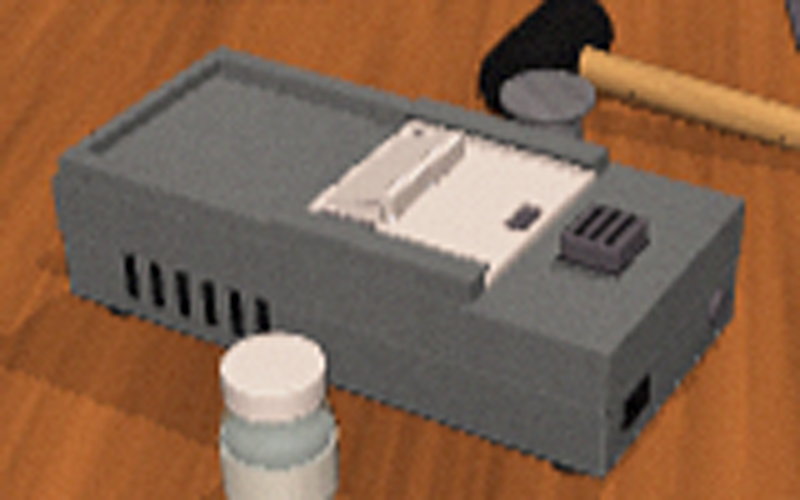

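```bash
python3 - <<'E'
from h import *
from scipy.optimize import least_squares
c=np.load('top.npy',allow_pickle=True).item(); s=np.load('side.npy',allow_pickle=True).item()
T=[((40,464),(-155,75,80)),((247,24),(155,75,88.5)),((457,110),(155,-75,88.5)),((181,450),(-115,0,93.5)),((208,388),(-72,0,85)),((98,358),(-83,75,91.5)),((308,448),(-83,-75,91.5)),((178,199),(27,75,91.5)),((375,282),(27,-75,91.5))]
S=[((607,352),(-155,75,80)),((743,203),(-155,-75,80)),((222,48),(155,-75,88.5)),((62,160),(155,75,88.5)),((523,216),(-72,0,85)),((606,232),(-115,0,93.5)),((608,148),(-83,-75,91.5))]
def w(q,p): a=p[2];return np.array([p[0]+np.cos(a)*q[0]-np.sin(a)*q[1],p[1]+np.sin(a)*q[0]+np.cos(a)*q[1],q[2]])
def res(p,part=(1,1)):
    r=[]
    if part[0]: r+=[proj(w(q,p),c)-(np.array(u)/3.6+[255,110]) for u,q in T]
    if part[1]: r+=[proj(w(q,p),s)-(np.array(u)/5+[185,160]) for u,q in S]
    return np.array(r)
for part in((1,0),(0,1),(1,1)):
    o=least_squares(lambda p:res(p,part).ravel(),[605,-110,-.4],loss='soft_l1',x_scale=[1,1,.01]); print(o.x.round(3))
print(res(o.x).round(1).tolist())
p=o.x; np.save('pose.npy',p)
for q in((-115,0,94),(-20,0,99),(94,0,99)): print(w(q,p).round(1))
print(telemetry.sense()['time_s'],ctrl.grip_depth)
E
```

```text
[ 6.05442e+02 -1.09135e+02 -3.95000e-01]
[ 6.04205e+02 -1.09212e+02 -4.04000e-01]
[ 6.04849e+02 -1.09359e+02 -3.99000e-01]
[[-0.2, 0.1], [-1.5, -1.5], [1.4, 0.4], [0.0, 0.5], [0.1, 0.4], [-2.7, -1.1], [2.6, 1.9], [-4.7, -1.3], [3.2, 2.7], [0.1, 1.0], [-0.0, -0.7], [0.2, -0.9], [-3.1, 0.8], [-0.3, 0.4], [-0.7, -1.1], [0.7, -0.9]]
[498.9 -64.7  94. ]
[ 586.4 -101.6   99. ]
[ 691.5 -145.9   99. ]
0.9 18.700000000000003
```

Request:
drive_tool:
  series: "-1 -0.86 0 0 0 0.13 0;-1 -0.86 0 0 0 0.13 0;-1 -0.86 0 0 0 0.13 0;-1 -0.86 0 0 0 0.13 0;-1 -0.86 0 0 0 0.13 0"
  newtons: 20

```text
time_s: 1.4
eef_pos: [252.2, 358.6, 231.6]
ee_rot: [0.0, 0.199, 0.98, 0.0]
force: [0.1, 0.5, -0.1]
grip_width: 0.145
```

```bash
cat > g.py <<'E'
from h import *
from scipy.spatial.transform import Rotation as Ro
p=np.load('pose.npy')
def w(q,p=p): a=p[2];return np.array([p[0]+np.cos(a)*q[0]-np.sin(a)*q[1],p[1]+np.sin(a)*q[0]+np.cos(a)*q[1],q[2]])
def to(q):
    s=telemetry.sense(); R=Ro.from_quat(np.roll(s['ee_rot'],-1)).as_matrix()
    G=np.array([[-np.cos(p[2]),-np.sin(p[2]),0],[-np.sin(p[2]),np.cos(p[2]),0],[0,0,-1]]).T
    X=np.array([-np.cos(p[2]),-np.sin(p[2]),0]);Z=np.array([0,0,-1.]);G=np.stack([X,np.cross(Z,X),Z],1)
    d=s['eef_pos']-[p[0],p[1],0]
    print('coll xyz',(-X@d).round(1),(np.array([-np.sin(p[2]),np.cos(p[2]),0])@d).round(1),d[2].round(1),'t',s['time_s'],'F',s['force'].round(1),'grip',round(s['grip_width'],2))
    print('shift',(R.T@(w(q)-s['eef_pos'])/120).round(3),'turn',(Ro.from_matrix(R.T@G).as_rotvec()/.5).round(3))
E
python3 -c "
from g import *; to((-115,0,130))"
```

```text
coll xyz -506.7 294.2 231.6 t 1.4 F [ 0.1  0.5 -0.1] grip 0.14
shift [-3.27  -2.444  0.846] turn [ 0.001  0.    -0.005]
```

Request:
drive_tool:
  series: "-1 -0.8 0 0 0 0 0;-1 -0.8 0 0 0 0 0;-1 -0.8 0 0 0 0 0;-1 -0.8 0 0 0 0 0;-1 -0.8 0 0 0 0 0"

```text
time_s: 1.9
eef_pos: [325.5, 223.6, 231.6]
ee_rot: [0.0, 0.2, 0.98, 0.001]
force: [0.6, 0.6, 0.5]
grip_width: 0.003
```

Request:
drive_tool:
  series: "-1 -0.8 0 0 0 0 0;-1 -0.8 0 0 0 0 0;-1 -0.8 0 0 0 0 0;-1 -0.8 0 0 0 0 0;-1 -0.8 0 0 0 0 0"

```text
time_s: 2.4
eef_pos: [398.4, 89.4, 231.3]
ee_rot: [-0.0, 0.2, 0.98, 0.001]
force: [-0.5, -1.0, -0.5]
grip_width: 0.002
```

```bash
python3 -c "
from g import *; to((-115,0,110))"
```

```text
coll xyz -267.4 102.9 231.3 t 2.4 F [-0.5 -1.  -0.5] grip 0.0
shift [-1.274 -0.854  1.009] turn [ 0.003 -0.002 -0.007]
```

Request:
drive_tool:
  series: "-1 -0.85 0.6 0 0 0 0;-1 -0.85 0.6 0 0 0 0;-1 -0.85 0.6 0 0 0 0;-1 -0.85 0.6 0 0 0 0;-1 -0.85 0.6 0 0 0 0;-1 -0.85 0.6 0 0 0 0"

```text
time_s: 3.0
eef_pos: [468.8, -49.0, 159.2]
ee_rot: [-0.001, 0.199, 0.98, 0.001]
force: [-0.5, 0.6, 1.1]
grip_width: -0.001
```

```bash
python3 -c "
from g import *; to((-115,0,105))"
```

```text
coll xyz -148.8 2.7 159.2 t 3.0 F [-0.5  0.6  1.1] grip -0.0
shift [-0.283 -0.023  0.451] turn [ 0.004 -0.003 -0.002]
```

Request:
drive_tool:
  series: "-0.28 -0.02 0.3 0 0 0 0;-0.28 -0.02 0.45 0 0 0 0;-0.28 -0.02 0.45 0 0 0 0;-0.28 -0.02 0.45 0 0 0 0"

```text
time_s: 3.4
eef_pos: [498.8, -62.6, 106.4]
ee_rot: [-0.0, 0.198, 0.98, 0.001]
force: [0.6, 0.8, 1.1]
grip_width: 0.003
```

```bash
python3 -c "
from g import *; to((-115,0,105))
s=eyes.capture('side'); save(s['frame'][140:260,185:345],'crop3',5)
print(((proj(w((-115,0,94)),s)-[185,140])*5).round())"
```

```text
coll xyz -115.9 1.9 106.4 t 3.4 F [0.6 0.8 1.1] grip 0.0
shift [-0.007 -0.016  0.011] turn [ 0.004 -0.001  0.002]
[603. 325.]
```

View pics/crop3.png

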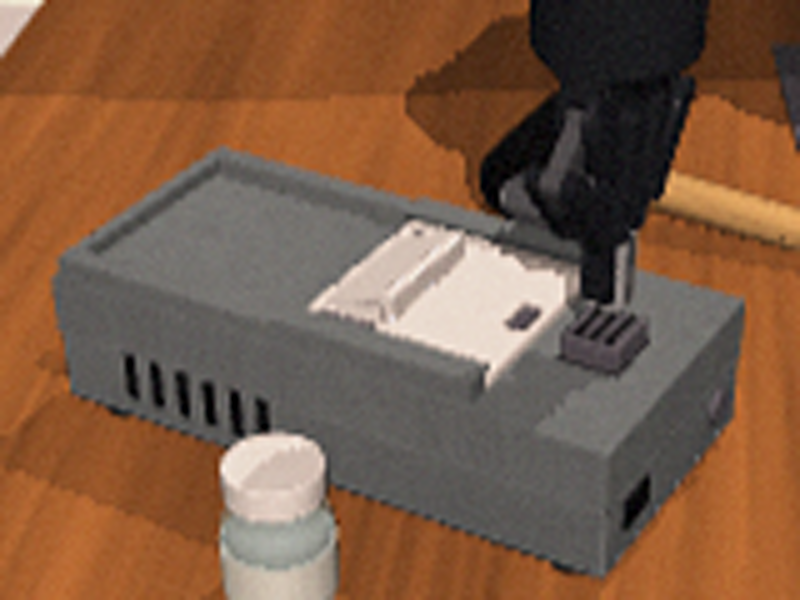

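Request:
drive_tool:
  series: "0 -0.015 0.06 0 0 0 0;0 -0.015 0.12 0 0 0 0;0 -0.015 0.15 0 0 0 0;0 -0.015 0.16 0 0 0 0;0 -0.015 0.165 0 0 0 0;0 -0.015 0.165 0 0 0 0"

```text
time_s: 4.05
eef_pos: [498.5, -64.7, 87.1]
ee_rot: [0.001, 0.198, 0.98, 0.001]
force: [1.6, 0.5, 2.7]
grip_width: 0.001
```

Request:
drive_tool:
  series: "0 0 0.01 0 0 0 0;0 0 0.02 0 0 0 0;0 0 0.022 0 0 0 0;0 0 0.022 0 0 0 0"

```text
time_s: 4.45
eef_pos: [498.6, -64.7, 85.0]
ee_rot: [0.001, 0.198, 0.98, 0.001]
force: [-1.8, 2.1, 9.4]
grip_width: -0.0
```

Request:
drive_tool:
  series: "0 0 0.008 0 0 0 0;0 0 0.012 0 0 0 0;0 0 0.012 0 0 0 0"

```text
time_s: 4.75
eef_pos: [498.7, -64.7, 84.9]
ee_rot: [0.001, 0.198, 0.98, 0.001]
force: [-5.4, 2.4, 19.4]
grip_width: 0.0
```

Request:
drive_tool:
  series: "0 0 -0.3 0 0 0 0;0 0 -0.3 0 0 0 0;-0.3 0 -0.3 0 0 0 0;-0.58 0 -0.3 0 0 0 0;-0.58 0 -0.3 0 0 0 0;-0.58 0 -0.3 0 0 0 0"

```text
time_s: 5.35
eef_pos: [562.1, -91.7, 119.8]
ee_rot: [-0.0, 0.198, 0.98, 0.001]
force: [-0.1, -0.1, 0.5]
grip_width: -0.002
```

```bash
python3 -c "
from g import *; to((-46,0,91))
s=eyes.capture('side'); save(s['frame'][140:260,185:345],'crop4',5)"
```

```text
coll xyz -46.2 -0.3 119.8 t 5.35 F [-0.1 -0.1  0.5] grip -0.0
shift [-0.002  0.002  0.24 ] turn [ 0.003 -0.001  0.001]
```

View pics/crop4.png

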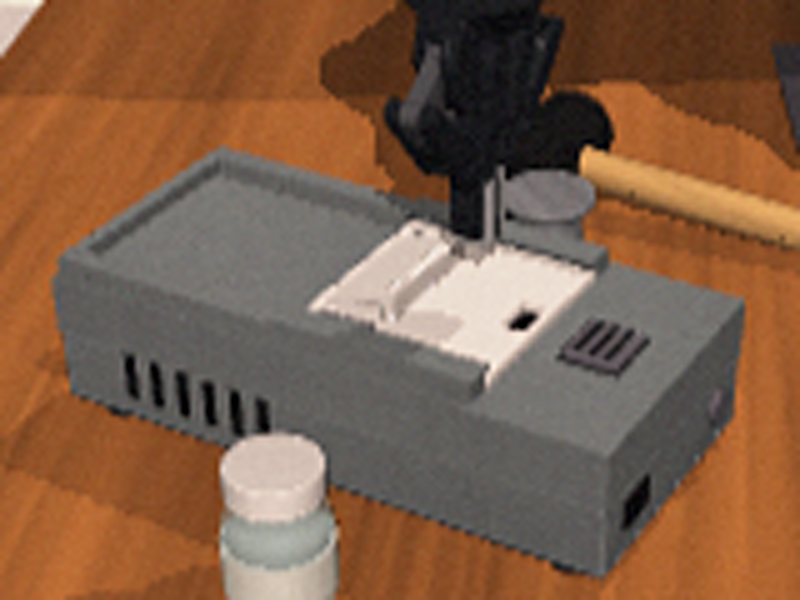

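The tab pad at (604,345) is now low, and the window at (522,320) is dark, so the hook is clear. The fingertips hang over the plate in front of the ledge, at about (470,240). I'll lower them and push.

Request:
drive_tool:
  series: "0 0 0.15 0 0 0 0;0 0 0.24 0 0 0 0;0 0 0.24 0 0 0 0;0 0 0.24 0 0 0 0"

```text
time_s: 5.8
eef_pos: [561.7, -91.3, 91.6]
ee_rot: [-0.0, 0.198, 0.98, 0.001]
force: [-0.1, -0.4, -0.3]
grip_width: -0.004
```

Request:
drive_tool:
  series: "-0.05 0 0 0 0 0 0;-0.1 0 0 0 0 0 0;-0.15 0 0 0 0 0 0;-0.2 0 0 0 0 0 0;-0.25 0 0 0 0 0 0;-0.25 0 0 0 0 0 0"

```text
time_s: 6.4
eef_pos: [590.1, -103.3, 91.4]
ee_rot: [0.0, 0.198, 0.98, 0.001]
force: [-0.5, 0.6, 0.6]
grip_width: -0.005
```

```bash
python3 -c "
from g import *; to((83,0,91))"
```

```text
coll xyz -15.9 -0.2 91.4 t 6.4 F [-0.5  0.6  0.6] grip -0.01
shift [-0.824  0.001  0.004] turn [0.003 0.001 0.001]
```

Request:
drive_tool:
  series: "-0.06 0 0 0 0 0 0;-0.12 0 0 0 0 0 0;-0.18 0 0 0 0 0 0;-0.24 0 0 0 0 0 0;-0.3 0 0 0 0 0 0;-0.36 0 0 0 0 0 0;-0.42 0 0 0 0 0 0;-0.48 0 0 0 0 0 0;-0.54 0 0 0 0 0 0;-0.6 0 0 0 0 0 0;-0.65 0 0 0 0 0 0;-0.7 0 0 0 0 0 0;-0.74 0 0 0 0 0 0;-0.77 0 0 0 0 0 0;-0.77 0 0 0 0 0 0"

```text
time_s: 7.9
eef_pos: [675.6, -139.4, 91.4]
ee_rot: [0.001, 0.198, 0.98, 0.001]
force: [-0.5, 0.0, 0.2]
grip_width: -0.0
```

```bash
python3 -c "
from g import *; to((83,0,91))
s=eyes.capture('side'); save(s['frame'][140:260,185:345],'crop5',5)"
```

```text
coll xyz 76.9 -0.2 91.4 t 7.9 F [-0.5  0.   0.2] grip -0.0
shift [-0.051  0.002  0.004] turn [0.003 0.001 0.001]
```

View pics/crop5.png

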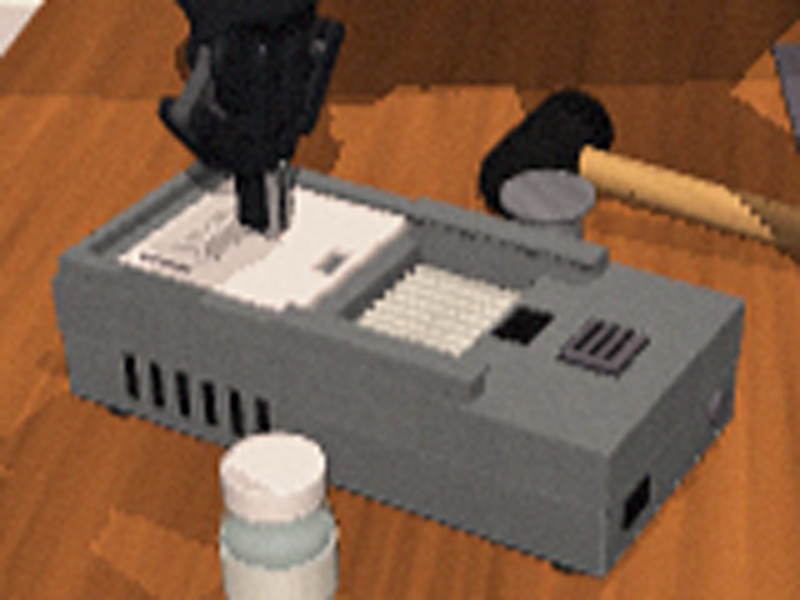

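The cover lies on the rest deck and the filter at (440,310) is fully exposed. I'll back off from the ledge, then rise.

Request:
drive_tool:
  series: "0.08 0 0 0 0 0 0;0.12 0 0 0 0 0 0;0.12 0 -0.3 0 0 0 0;0.12 0 -0.7 0 0 0 0;0.12 0 -1 0 0 0 0;0.12 0 -1 0 0 0 0"

```text
time_s: 8.55
eef_pos: [663.6, -134.3, 218.0]
ee_rot: [0.006, 0.198, 0.98, -0.0]
force: [-0.1, 0.7, -0.4]
grip_width: 0.002
```

Request:
drive_tool:
  series: "1 0 0 0 0 0 0;1 0 0 0 0 0 0;1 0 0 0 0 0 0;1 0 0 0 0 0 0"

```text
time_s: 8.95
eef_pos: [551.3, -86.8, 217.1]
ee_rot: [0.006, 0.197, 0.98, -0.0]
force: [0.4, -0.0, 0.1]
grip_width: 0.002
```

Request:
drive_tool:
  series: "1 0.5 0 0 0 0 0;1 0.5 0 0 0 0 0;1 0.5 0 0 0 0 0;1 0.5 0 0 0 0 0"

```text
time_s: 9.35
eef_pos: [462.5, 17.3, 216.0]
ee_rot: [0.006, 0.196, 0.981, 0.0]
force: [0.8, 0.3, 0.5]
grip_width: 0.003
```

Request:
drive_tool:
  series: "0 1 0 0 0 0 0;0 1 0 0 0 0 0;0 1 0 0 0 0 0;0 1 0 0 0 0 0"

```text
time_s: 9.75
eef_pos: [510.1, 129.8, 215.5]
ee_rot: [0.006, 0.195, 0.981, 0.0]
force: [0.2, -0.9, -0.9]
grip_width: -0.003
```

```bash
python3 -c "
from g import *; to((83,0,91))
c=eyes.capture('top'); f=c['frame'].copy()
for X in (65,78,84):
  for y in(-53,53):
    u=proj(w((X-53,y,85)),c); print(X,y,((u-[235,90])*3.2).round())
save(f[90:277,235:465],'crop6',3.2)"
```

```text
coll xyz -180.2 183.6 215.5 t 9.75 F [ 0.2 -0.9 -0.9] grip -0.0
shift [-2.171 -1.548  1.058] turn [0.005 0.022 0.014]
65 -53 [368. 332.]
65 53 [227. 271.]
78 -53 [375. 315.]
78 53 [234. 255.]
84 -53 [378. 308.]
84 53 [238. 247.]
```

View pics/crop6.png

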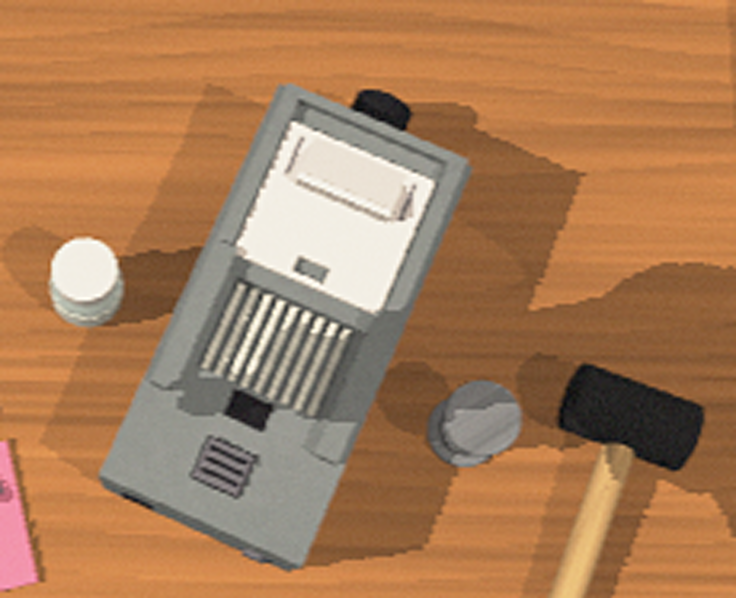

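The cover's front edge runs from (237,252) to (382,312), which puts its origin at x of about 79 mm, inside the 65–84 mm range. The well is uncovered, and the jar, spool and mallet are in place.

```bash
python3 -c "
from h import *; print(ctrl.finish_job())"
```

```text
the job is handed in; nothing more can be done
None
```

The dust collector is open and the job is handed in, with about 10 s of the 38 s used.

- **Tab:** I pressed it with the closed fingertips until it stopped. The tip stayed at z ≈ 85 mm while the force rose from 9 N to 19 N, which matches fully in.
- **Cover:** I pushed it by the thumb ledge about 109 mm to collector +x, without lifting it. I then backed off and moved the arm clear.
- **Last check (top camera):** The cover lies on the rest deck inside the kerbs, with its origin at x ≈ 79 mm (65 mm needed). The filter well is fully exposed and the tab is still down.
- **Bystanders:** The jar, spool and mallet look unmoved by eye; I did not measure their positions again.

No check failed. The one disagreement was in the pose fit: my outer corner points on the side lips missed by up to about 5 px. The fit from each camera separately agreed to about 1 mm.

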